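# Slide the porcelain drip tile into the kettle stand

## Robot

A 6-joint arm with a two-finger parallel gripper is mounted at the origin on the work surface. World frame = base frame: x ahead of the robot, y to its left, z up, the work surface at z = 0. Lengths are in m, angles in rad, forces in N, time in s.
With the tool pointing down it reaches from about 0.35 to 0.725 m from the base axis. Payload 6 kg.
Tool frame: the origin (TCP) lies at the very end of the fingers, on their centre line; the grasp point (between the pads) lies 19 mm behind it; z points along the fingers, y is the direction in which the jaws open and shut (so a half turn about z gives the same grasp; the last joint's range is limited). The gripper opens to 85 mm and grips with 20 to 120 N. Pads are 22 mm wide; open, the fingers measure 114 mm over their backs; the gripper's body (76 mm by 85 mm) begins 54 mm behind the grasp point. The pads swing forward as they close: fully open they stand 13 mm farther back than shut.
Start: joints at [1.448, 0.04, 0.085, 0, -1.615, -0.334], TCP at [0.265, 0.538, 0.231] pointing down, gripper open.
Joint ranges: [-2.56, 2.56], [-1.29, 2.01], [-1.08, 1.49], [-3.29, 1.98], [-2.81, -0.18], [-2.99, 2.99]. Speed limits (rad/s): [2.57, 2.57, 3.01, 3.14, 3.14, 3.14].

## Interface

Orientations are given as a rotation vector (axis times angle).
In Python, from rig import telemetry, imaging, bot gives the robot as it stands.
- The arm moves only by the shell command python3 -m pendant 'ROWS' [OPENING]. ROWS is JSON, a list of rows, each a list of 2 entries, a list of its own where there are three numbers: the shift along the tool's x, y, z in cm, then the turn, a rotation vector about the tool's x, y, z in rad. In form: [[[tx, ty, tz], [rx, ry, rz]], ...]. A call has 1 to 5 rows; each row is the pose to reach, as a shift and turn from the pose commanded when the call began, along the tool's axes at that moment; what a row does not reach only later rows make up. A row lasts 1/8 s, in which the tool goes at most 62.5 mm and 10.7 degrees, less where a joint would pass 70% of its speed; a pose out of reach is approached as far as the arm can. A call with a gripper value outside its range is refused whole. OPENING is the closure, from -1 (fully open) to 1 (shut), set as the call begins (- or left out, the last holds). The fingers move at their own pace and stop on an object; the grip force is fixed at half the most. Time passes only in rows, so rows that repeat a pose let the fingers close. It gives the time, the measured TCP pose, the force and the opening at its end, in the units of the state.
- telemetry.state(): the state, without advancing time (a new reading comes with each control period).
- imaging.read_camera(name): name is "scene" or "side" or "wrist"; returns a dict with "image" (480x640x3 uint8, blue, green, red), "camera_matrix" (3x3 intrinsics, pixels), "origin" and "orientation" of the camera in the world. Camera axes: x right, y down, z forward; pixel columns grow to the right and rows downward; lengths in m; the calibration is good to about 2 mm. A picture is of the moment at which its call begins. There is no depth.
- bot.job_done(): hands the job in, once; it reports no verdict.
The state is a dict: "t": time; "joint_pos": joint angles; "qvel": joint speeds; "joint_torque": joint torques, N m; "ee_pos": TCP position; "tcp_rot": TCP orientation; "ft_force": force on the tool from outside, world axes, zero at the start; "ft_torque": the same for the moment, N m; "grip_width": finger opening in m.
Only numpy, scipy, OpenCV 4.12 (cv2) and the standard library are available. Lean on these libraries where they do the work, as an engineer would, in place of code of your own. Each camera call takes 0.05 s, during which the arm holds its last target.

## Task

The thin white porcelain drip tile is half under the low dark wooden riser. Pull it all the way out from under the riser and slide it, flat on the cabinet top and never lifted, into the slot under the kettle stand until it is fully home and square against the stop inside, then let go. The tile is brittle, so press on it only gently, and leave the cups, canister and spoon around it where they are.

Things in the scene. Friction and masses are not known exactly. Their poses are not given: they have to be found in the camera images.
- tile: White porcelain tile, plain rectangle 96 mm wide (its x), 120 long (its y), 4 thick, 130 g, ends alike. Origin: centre of its underside, on the cabinet top (z = 0). Its -y end starts 35 to 52 mm out of the riser's mouth. Slippery below: shut fingertips pressing with 12 to 20 N drag it; it turns with them while moving, hardly at rest. It cracks above 60 N of finger force; never raise it over 20 mm.
- riser: Low fixed dark wooden riser, 168 mm wide (x), 130 mm deep (y), 24 mm high. Origin on the cabinet top at the middle of its mouth; it extends along its own +y, the mouth faces its -y (towards the kettle stand). The passage below is 144 mm wide, 14 mm high, open at both ends. A glass cup stands on the roof 85 mm behind the mouth.
- stand: Fixed pale wooden stand, 170 mm wide (x), 230 mm deep (y), 24 mm high; a steel kettle 148 mm across, 225 mm high stands 150 mm behind the mouth. Origin on the cabinet top at the middle of the slot's mouth; it extends along its own -y, the mouth faces its +y. Slot 112 mm wide, 14 mm high, flat stop 70 mm inside, floor is the cabinet top. When home, 50 mm of tile sticks out.
- home (a point): Point on the slot floor 10 mm inside the stand's mouth: where the tile's origin is when it is fully home against the stop. Axes as the stand's; the tile's long side then lies along the stand's y, either way round.
- riser_cup: Green glass cup 68 mm across, 75 mm high, standing on the riser's roof; origin at its foot. Leave alone.
- front_cup: Green glass cup 68 mm across, 75 mm high, on the cabinet top beyond the tile's way; origin at its foot. Leave alone.
- canister: White plastic canister with twist cap, 68 mm across, 100 mm high, beyond the tile's way; origin at its foot. Leave alone.
- spoon: Spoon 150 mm long lying near the robot to the left. Leave alone.
There are look-alikes about, which are no part of the job. Several things have the shape of the tile; the one meant has the colours described above.

How it is judged:
On the way:
1. the tile has been pulled clear of the riser (y of tile in the frame of riser below -0.06 m), for 0.1 s.
At the end, for the whole second after the job is handed in: The tile lies flat and still in the slot of the kettle stand, within 4 mm of the stop (its origin within 9 mm of home), its long side within 0.07 rad of the slot's direction, and the fingers are off it (y of tile in the frame of home below 0.004 m and horizontal distance between tile and home below 0.009 m and angle between the y axis of tile and the y axis of stand, either way round below 0.07 rad and height (world z) of tile below 0.003 m and angle between tile's own z axis and vertical below 0.03 rad and linear speed of tile below 0.01 m/s and contact force between the fingers and tile below 0.1 N); the robot touches nothing.
It fails at once if the tile is pressed with more than 60 N and cracks (contact force between the fingers and tile above 60 N).
It fails at once if the tile is lifted more than 20 mm off the cabinet top (height (world z) of tile above 0.02 m).
It fails at once if the cup on the riser, the near cup, the canister or the spoon is moved more than 20 mm (distance of any of riser_cup, front_cup, canister, spoon from where it was at the start of the episode above 0.02 m).
It also fails if it takes over 72 s, if anything falls off the work surface, if the arm or the gripper's body presses on something with over 40 N, if the wrist force passes 120 N, or if a joint passes its speed limit or range.

## Working session

There is one attempt and no reset: what is moved stays moved. The work goes in short steps, Python scripts to look and compute and a shell command to move; the robot and the scene stay as the last step left them, time stands still between calls to the robot, and variables do not carry over. Pictures are saved under pics/ and viewed, and the job is handed in when it is done.

```bash
ls; mkdir -p pics; python3 - <<'E'
from rig import telemetry, imaging, bot
import cv2
print(telemetry.state())
for n in ["scene","side","wrist"]:
    d=imaging.read_camera(n); cv2.imwrite(f"pics/{n}0.png",d["image"]); print(n,d["camera_matrix"],d["origin"],d["orientation"])
E
```

```text
pics
{'t': 0.0, 'joint_pos': array([ 1.44773096e+00,  4.08039840e-02,  8.38062214e-02, -4.45429754e-04,
       -1.61551957e+00, -3.33677461e-01]), 'qvel': array([ 0.00078851, -0.00098119,  0.00297891,  0.00093541, -0.00228234,
       -0.00016521]), 'joint_torque': array([-1.09628561e-04, -3.68200779e+01,  3.47410440e+01,  6.93187237e+00,
       -5.40179957e-03, -3.97464994e-07]), 'ee_pos': array([0.26441491, 0.53822249, 0.23028436]), 'tcp_rot': array([ 3.05831987e+00, -7.10802013e-01, -4.10750775e-04]), 'ft_force': array([-0.60839331,  0.43529047,  1.40341605]), 'ft_torque': array([ 0.01239789,  0.00693633, -0.0265106 ]), 'grip_width': 0.08551295241027176}
scene [[495.97869036   0.         318.99046819]
 [  0.         495.97869036 244.84069228]
 [  0.           0.           1.        ]] [1.24239746 0.56746887 0.66094519] [-1.23078324 -2.13526193  1.07147924]
side [[465.28112354   0.         312.19235132]
 [  0.         465.28112354 232.43984883]
 [  0.           0.           1.        ]] [ 0.47609472 -0.57498139  0.96724466] [-2.46038731  0.12440412 -0.03708798]
wrist [[366.85019189   0.         314.94534339]
 [  0.         366.85019189 243.85180066]
 [  0.           0.           1.        ]] [0.32344957 0.50859887 0.37268409] [ 1.57525921 -2.53013859 -0.33942474]
```

View pics/scene0.png

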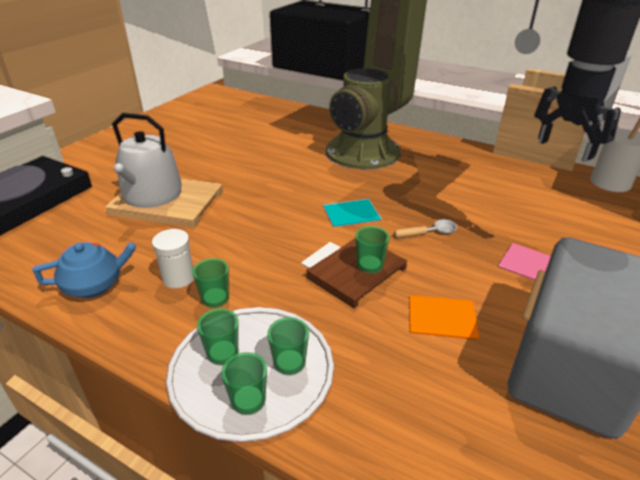

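View pics/side0.png

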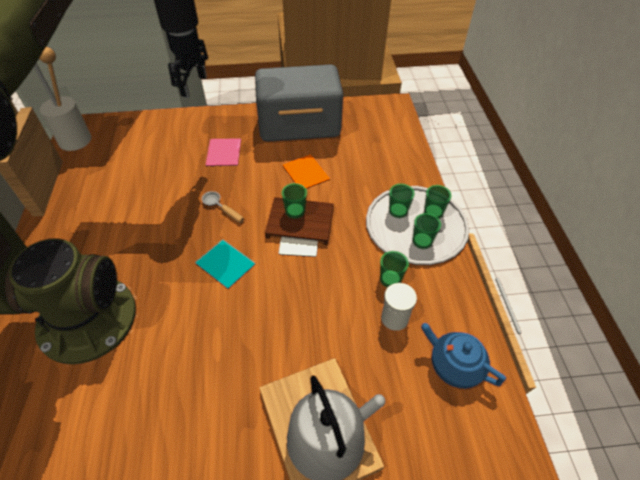

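View pics/wrist0.png

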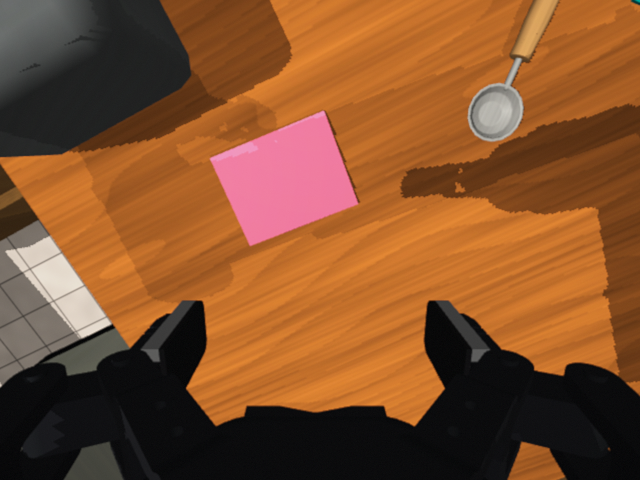

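Tile-shaped candidates in side: teal (225,263), pink (224,152), orange (306,172) and white (299,246). Only the white one is half under the riser, so it's the one meant. I'll confirm with crops.

```bash
python3 - <<'E'
import cv2,numpy as np
a=cv2.imread("pics/side0.png"); b=cv2.imread("pics/scene0.png")
c=a[180:280,240:360]; cv2.imwrite("pics/c1.png",cv2.resize(c,None,fx=6,fy=6,interpolation=cv2.INTER_CUBIC))
c=a[350:480,250:400]; cv2.imwrite("pics/c2.png",cv2.resize(c,None,fx=4.5,fy=4.5,interpolation=cv2.INTER_CUBIC))
c=b[170:230,100:230]; d=b[220:310,290:420]
cv2.imwrite("pics/c3.png",np.vstack([cv2.resize(c,None,fx=4,fy=4,interpolation=cv2.INTER_CUBIC),cv2.resize(d,None,fx=4,fy=4,interpolation=cv2.INTER_CUBIC)]))
E
```

```text
(no output)
```

View pics/c1.png

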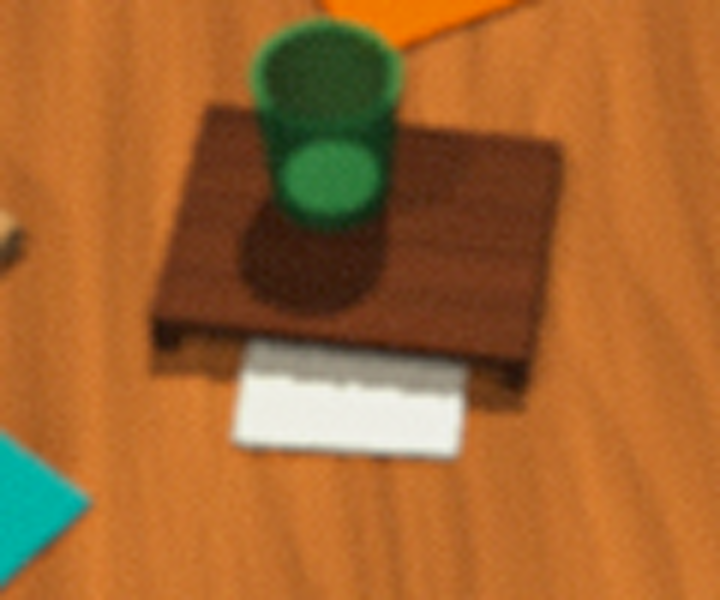

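View pics/c2.png

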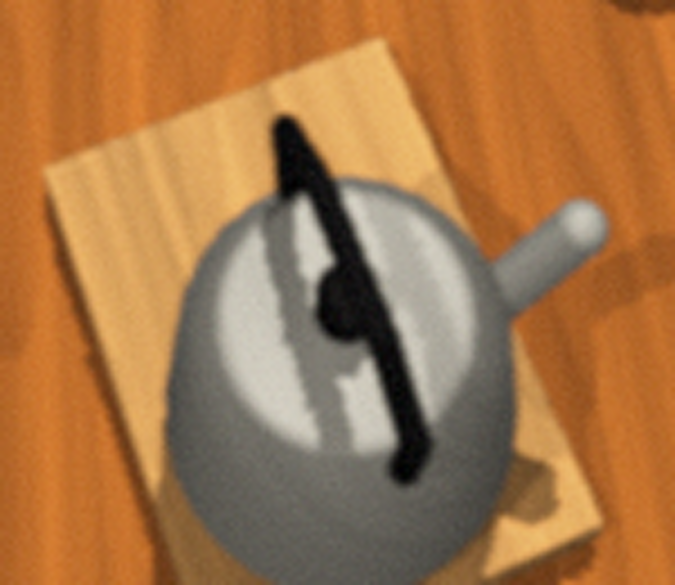

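View pics/c3.png

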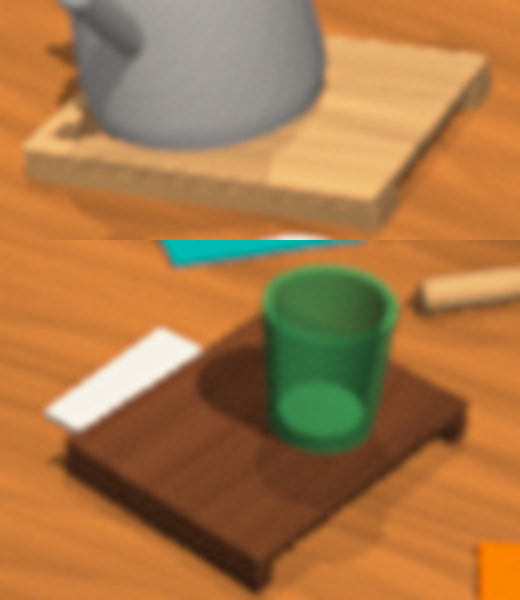

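The crop confirms the white tile half out of the riser's mouth, with its front corners at about side (278.8,254) and (316.7,256). Next I'll fit poses from both views.

```bash
cat > h.py <<'E'
import numpy as np,cv2
from scipy.optimize import least_squares
from scipy.spatial.transform import Rotation as R
def proj(cam,P):
    K,o,rv=cam; P=np.atleast_2d(P); q=R.from_rotvec(rv).inv().apply(P-o); u=q@np.array(K).T
    return u[:,:2]/u[:,2:]
def w(p,l):
    c,s=np.cos(p[2]),np.sin(p[2]); l=np.atleast_2d(l)
    return np.c_[p[0]+c*l[:,0]-s*l[:,1],p[1]+s*l[:,0]+c*l[:,1],l[:,2]]
def fit(obs,p0):
    # obs: list (cam, local pt, pixel)
    f=lambda p:np.concatenate([(proj(c,w(p,l))-np.array(px)).ravel() for c,l,px in obs])
    r=least_squares(f,p0,loss='soft_l1'); return r.x,r.fun
def rel(a,b): # pose a in frame b
    c,s=np.cos(b[2]),np.sin(b[2]);dx,dy=a[0]-b[0],a[1]-b[1]
    return np.array([c*dx+s*dy,-s*dx+c*dy,(a[2]-b[2]+np.pi/2)%np.pi-np.pi/2])
E
python3 - <<'E'
from h import *
from rig import imaging
cam={}
for n in ("side","scene"):
    d=imaging.read_camera(n); cam[n]=(d["camera_matrix"],d["origin"],d["orientation"])
def px(c,o,s): return ((c[0]+.5)/s-.5+o[0],(c[1]+.5)/s-.5+o[1])
S=lambda c:px(c,(240,180),6); K=lambda c:px(c,(250,350),4.5); A=lambda c:px(c,(100,170),4); B=lambda c:px((c[0],c[1]-240),(290,220),4)
sd,sc=cam["side"],cam["scene"]
# riser: +y away from stand. world y left; riser at larger y. 
h=.024
ris=[(sd,(-.084,.13,h),S((208,106))),(sd,(.084,.13,h),S((560,148))),(sd,(.084,0,h),S((527,358))),(sd,(-.084,0,h),S((153,320))),
 (sc,(.084,0,h),B((68,453))),(sc,(.084,.13,h),B((262,572))),(sc,(-.084,.13,h),B((467,405)))]
r,e=fit(ris,[.5,.3,0]); print("riser",r,e.round(1))
st=[(sd,(-.085,0,h),K((45,170))),(sd,(.085,0,h),K((382,40))),(sd,(.085,-.23,h),K((602,522))),
 (sc,(-.085,0,h),A((488,58))),(sc,(.085,0,h),A((378,200))),(sc,(.085,-.23,h),A((25,150)))]
s,e=fit(st,[.5,-.1,0.3]); print("stand",s,e.round(1))
t=[(sd,(-.048,-.06,.004),S((233,443))),(sd,(.048,-.06,.004),S((460,456))),(sc,(-.048,-.06,.004),B((160,328))),(sc,(.048,-.06,.004),B((45,410)))]
q,e=fit(t,[.5,.3,0]); print("tile",q,e.round(1))
np.savez("poses.npz",r=r,s=s,q=q)
home=w(s,(0,-.01,0))[0]; home=[home[0],home[1],s[2]]
print("tile in riser",rel(q,r),"tile in home",rel(q,home),"home",home)
# others, rough
for nm,p in (("canister foot",(397,325)),("frontcup",(391,284)),("teal",(225,263))):
    K_,o,rv=sd; d=R.from_rotvec(rv).apply(np.linalg.inv(K_)@[*p,1]); print(nm,o-d*o[2]/d[2])
from rig import telemetry; print(telemetry.state()["t"], R.from_rotvec(telemetry.state()["tcp_rot"]).as_matrix().round(3))
E
```

```text
riser [ 0.50668587  0.17705284 -0.22286832] [-0.5 -1.2  1.  -2.9  1.8 -1.  -0.  -0.8 -1.6 -2.7 -0.2 -2.2  0.2 -1.3]
stand [ 0.47818992 -0.18684171  0.28340402] [-1.2 -1.3 -0.3 -1.8  0.5 -0.1 -0.1 -0.8 -1.4 -0.8 -1.6 -1.1]
tile [ 0.51306133  0.19077945 -0.17625559] [-0.  -0.6 -0.6 -0.6 -0.5  0.  -0.4 -0.1]
tile in riser [0.00318381 0.01479627 0.04661273] tile in home [ 0.13907286  0.36280659 -0.45965962] home [np.float64(0.4809861714856774), np.float64(-0.19644279681290774), np.float64(0.28340402445469987)]
canister foot [ 0.71548255 -0.09075531  0.        ]
frontcup [0.72453199 0.02003137 0.        ]
teal [0.31859278 0.12495486 0.        ]
0.25 [[ 0.897 -0.441 -0.   ]
 [-0.441 -0.897 -0.001]
 [ 0.     0.001 -1.   ]]
```

```bash
cat >> h.py <<'E'
def delta(xyz,yaw,st=None):
    """shift cm, rotvec in tool frame to reach xyz, tool down with tool x at world angle yaw"""
    from rig import telemetry
    st=st or telemetry.state(); T=R.from_rotvec(st["tcp_rot"])
    c,s=np.cos(yaw),np.sin(yaw); G=R.from_matrix(np.array([[c,s,0],[s,-c,0],[0,0,-1]]))
    print("shift cm",(T.inv().apply(np.array(xyz)-st["ee_pos"])*100).round(2),"rot",(T.inv()*G).as_rotvec().round(3),"t",round(st["t"],2))
E
python3 - <<'E'
from h import *
P=np.load("poses.npz");q=P["q"];p=w(q,(0,-.04,.0))[0];print(p)
delta([p[0],p[1],.15],q[2]-np.pi/2)
E
```

```text
[0.50604755 0.15139916 0.        ]
shift cm [38.74 24.07  8.11] rot [ 1.00e-03 -1.00e-03  1.29e+00] t 0.25
```

```bash
python3 -m pendant '[[[5,3,0],[0,0,0.18]],[[10,6,0],[0,0,0.36]],[[15,9.3,0],[0,0,0.54]],[[20,12.4,0],[0,0,0.72]],[[25,15.5,0],[0,0,0.9]]]' 1; python3 -c "
from h import *
P=np.load('poses.npz');q=P['q'];p=w(q,(0,-.04,.0))[0]
delta([p[0],p[1],.12],q[2]-np.pi/2)"
```

```text
t: 0.88
ee_pos: [0.4212, 0.2874, 0.2315]
tcp_rot: [-2.44, 1.978, 0.0]
ft_force: [1.6, 1.2, 0.2]
grip_width: 0.0
shift cm [15.06 -5.48 11.14] rot [-0.     0.     0.385] t 0.88
```

```bash
python3 -m pendant '[[[5,-1.8,0],[0,0,0.18]],[[10,-3.6,0],[0,0,0.36]],[[15.1,-5.5,4],[0,0,0.385]],[[15.1,-5.5,8],[0,0,0.385]],[[15.1,-5.5,11.1],[0,0,0.385]]]'; python3 - <<'E'
from h import *
from rig import imaging
P=np.load('poses.npz');q=P['q'];p=w(q,(0,-.04,.0))[0]
delta([p[0],p[1],.06],q[2]-np.pi/2)
for n in ("wrist","side"): cv2.imwrite(f"pics/{n}1.png",imaging.read_camera(n)["image"])
E
```

```text
t: 1.5
ee_pos: [0.5061, 0.1519, 0.118]
tcp_rot: [2.02, -2.404, -0.001]
ft_force: [0.5, -0.1, 0.5]
grip_width: -0.0001
shift cm [ 0.04 -0.01  5.8 ] rot [ 0.002 -0.001  0.003] t 1.5
```

View pics/wrist1.png

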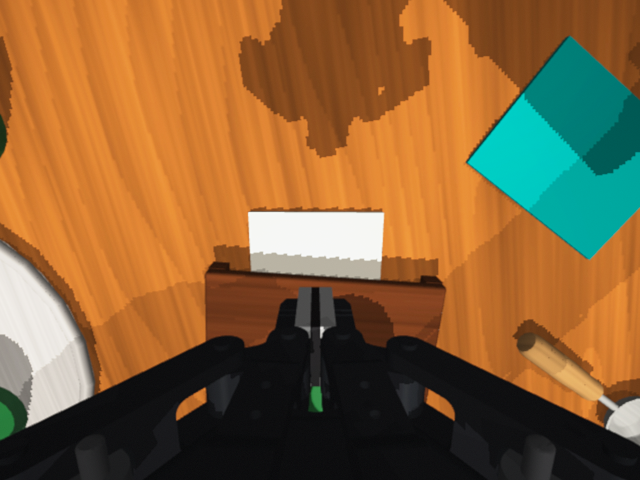

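View pics/side1.png

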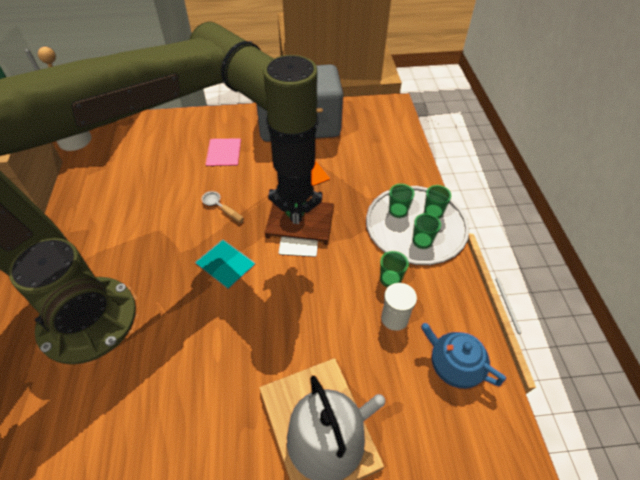

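The wrist view shows the tile's front corners at (249,211) and (384,212), square to the tool. The riser roof's mouth edge runs (206,270) to (446,287). I'll cross-check these against the fit.

```bash
python3 - <<'E'
from h import *
from rig import imaging
P=np.load('poses.npz');q,r=P['q'],P['r']
d=imaging.read_camera("wrist");c=(d["camera_matrix"],d["origin"],d["orientation"])
print(proj(c,w(q,[(-.048,-.06,.004),(.048,-.06,.004)])))
print(proj(c,w(r,[(-.084,0,.024),(.084,0,.024)])))
f,_=fit([(c,(-.048,-.06,.004),(384,212)),(c,(.048,-.06,.004),(249,211))],q);print(q,f)
rf,_=fit([(c,(-.084,0,.024),(446,287)),(c,(.084,0,.024),(206,271))],r);print(r,rf,rel(f,rf))
E
```

```text
[[378.63337887 213.48679828]
 [242.12606846 213.0538284 ]]
[[437.93528964 289.71528696]
 [192.28798607 278.49747981]]
[ 0.51306133  0.19077945 -0.17625559] [ 0.50884983  0.19025816 -0.18051255]
[ 0.50668587  0.17705284 -0.22286832] [ 0.49841599  0.17483002 -0.24378341] [0.00640135 0.01749042 0.06327085]
```

```bash
python3 -m pendant '[[[0,0,4],[0,0,0]],[[0,0,8],[0,0,0]],[[0,0,10.2],[0,0,0]],[[0,0,10.7],[0,0,0]],[[0,0,10.7],[0,0,0]]]' 1; python3 -m pendant '[[[0,0,0.2],[0,0,0]],[[0,0,0.4],[0,0,0]],[[0,0,0.4],[0,0,0]]]'
```

```text
t: 2.28
ee_pos: [0.5074, 0.1539, 0.0152]
tcp_rot: [-2.023, 2.401, -0.001]
ft_force: [0.3, -0.1, 0.1]
grip_width: 0.0001
t: 2.65
ee_pos: [0.5065, 0.1532, 0.0095]
tcp_rot: [-2.024, 2.403, -0.0]
ft_force: [-0.0, 0.5, -1.0]
grip_width: -0.0001
```

```bash
python3 -m pendant '[[[0,0,0.2],[0,0,0]],[[0,0,0.3],[0,0,0]],[[0,0,0.3],[0,0,0]],[[0,0,0.3],[0,0,0]]]'
```

```text
t: 3.15
ee_pos: [0.5065, 0.1532, 0.0063]
tcp_rot: [2.024, -2.403, 0.0]
ft_force: [-0.5, 1.1, -0.3]
grip_width: -0.0001
```

```bash
python3 -m pendant '[[[0,0,0.2],[0,0,0]],[[0,0,0.2],[0,0,0]],[[0,0,0.2],[0,0,0]]]';python3 -m pendant '[[[0,0,0.1],[0,0,0]],[[0,0,0.1],[0,0,0]],[[0,0,0.1],[0,0,0]]]'
```

```text
t: 3.52
ee_pos: [0.5063, 0.1531, 0.0042]
tcp_rot: [2.023, -2.403, 0.0]
ft_force: [-0.5, 0.3, 0.1]
grip_width: -0.0001
t: 3.9
ee_pos: [0.5069, 0.1532, 0.0041]
tcp_rot: [-2.023, 2.402, -0.001]
ft_force: [-1.5, -0.0, 6.1]
grip_width: 0.0004
```

```bash
python3 -m pendant '[[[0,0,0.13],[0,0,0]],[[0,0,0.13],[0,0,0]],[[0,0,0.13],[0,0,0]]]'
```

```text
t: 4.28
ee_pos: [0.5076, 0.1534, 0.0041]
tcp_rot: [-2.023, 2.401, -0.003]
ft_force: [-1.4, -0.4, 10.2]
grip_width: -0.0001
```

```bash
python3 -m pendant '[[[0.1,0,0.11],[0,0,0]],[[0.8,0,0.13],[0,0,0]],[[1.6,0,0.13],[0,0,0]],[[2.4,0,0.13],[0,0,0]],[[3.2,0,0.13],[0,0,0]]]'; python3 - <<'E'
from h import *
from rig import imaging
cv2.imwrite("pics/wrist2.png",imaging.read_camera("wrist")["image"])
E
```

```text
t: 4.9
ee_pos: [0.5038, 0.1233, 0.0041]
tcp_rot: [-2.02, 2.396, -0.003]
ft_force: [0.3, 4.0, 10.8]
grip_width: 0.0001
```

View pics/wrist2.png

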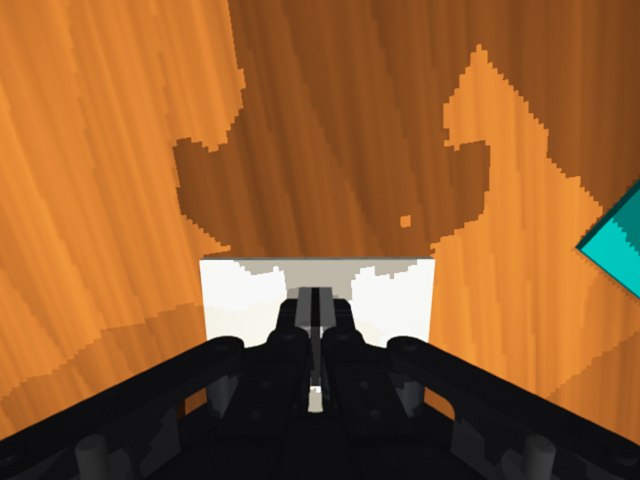

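The wrist view puts the tile's front corners at (200,260) and (435,258), square to the tool. I'll turn those into a pose to check for slip.

```bash
cat >> h.py <<'E'
def tfit(front_r,front_l,y=-.06,name="wrist",q0=(.5,.15,-.18)):
    from rig import imaging
    d=imaging.read_camera(name);c=(d["camera_matrix"],d["origin"],d["orientation"])
    f,e=fit([(c,(-.048,y,.004),front_r),(c,(.048,y,.004),front_l)],q0); print("tile",f.round(4),"res",e.round(1)); return f
E
python3 - <<'E'
from h import *
from rig import telemetry
f=tfit((435,258),(200,260)); ee=telemetry.state()["ee_pos"]
print("tcp in tile",rel([ee[0],ee[1],0],f)); print(rel(f,np.load("poses.npz")["r"]))
E
```

```text
tile [ 0.5076  0.1604 -0.1591] res [ 0.4  0.  -0.4  0. ]
tcp in tile [ 0.00212633 -0.0380852   0.15907954]
[ 0.00457509 -0.01599386  0.06378879]
```

```bash
python3 -m pendant '[[[1.2,0,0.03],[0,0,0]],[[2.4,0,0.05],[0,0,0]],[[3.6,0,0.05],[0,0,0]],[[4.8,0,0.05],[0,0,0]],[[6,0,0.05],[0,0,0]]]'; python3 -m pendant '[[[0.6,0,0],[0,0,0]],[[0.8,0,0],[0,0,0]],[[0.8,0,0],[0,0,0]]]'; python3 - <<'E'
from h import *
from rig import imaging
cv2.imwrite("pics/wrist3.png",imaging.read_camera("wrist")["image"])
cv2.imwrite("pics/side3.png",cv2.resize(imaging.read_camera("side")["image"][160:310,220:420],None,fx=4,fy=4))
E
```

```text
t: 5.62
ee_pos: [0.4942, 0.0639, 0.0041]
tcp_rot: [-2.02, 2.395, -0.005]
ft_force: [-0.2, 3.8, 11.9]
grip_width: 0.0004
t: 6.0
ee_pos: [0.4928, 0.0559, 0.0041]
tcp_rot: [-2.02, 2.396, -0.006]
ft_force: [0.2, 1.5, 14.1]
grip_width: 0.0
```

View pics/wrist3.png

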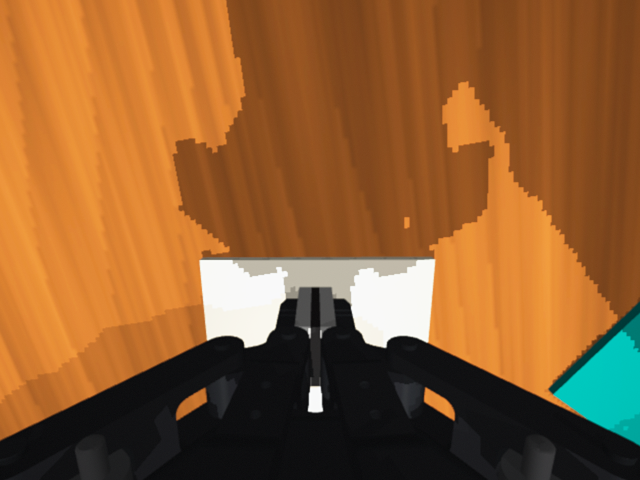

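View pics/side3.png

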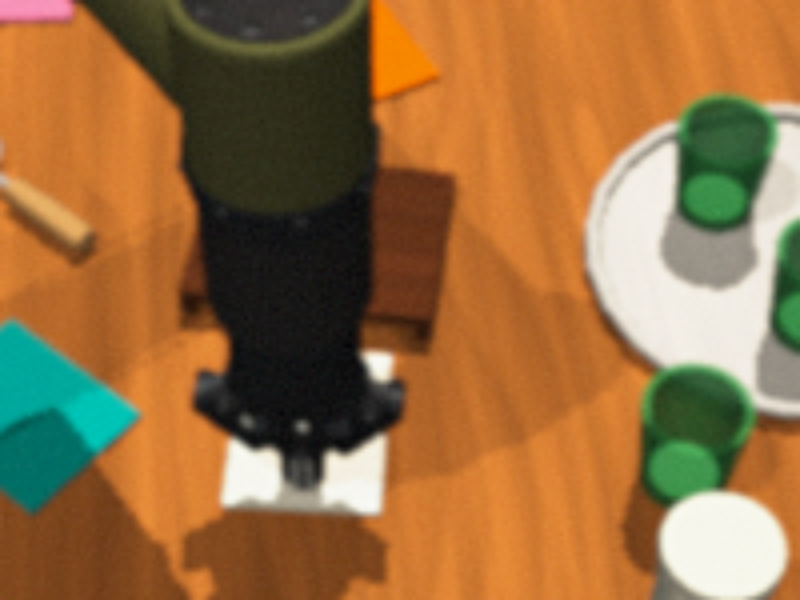

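```bash
python3 - <<'E'
from h import *
from rig import telemetry
st=telemetry.state(); ee=st["ee_pos"];M=R.from_rotvec(st["tcp_rot"]).as_matrix();yaw=np.arctan2(M[1,0],M[0,0])
f=tfit((434.5,259),(200,260)); 
l=rel([ee[0],ee[1],0],f); print("tcp in tile",l,"yaw err",f[2]-yaw-np.pi/2)
s=np.load("poses.npz")["s"]
g=w(s,(0,.09,0))[0]; g=[g[0],g[1],s[2]]; p=w(g,(l[0],l[1],0))[0]
print(f,g,p); delta([p[0],p[1],ee[2]],s[2]-np.pi/2)
E
```

```text
tile [ 0.4971  0.094  -0.1628] res [ 0.7  0.  -0.7  0.1]
tcp in tile [ 0.00193534 -0.03831273  0.16281398] yaw err 0.006983258259761094
[ 0.49709387  0.0940029  -0.16281398] [np.float64(0.4530236217514016), np.float64(-0.10043188174405658), np.float64(0.28340402445469987)] [ 0.46559497 -0.13667512  0.        ]
shift cm [19.44 -0.57 -0.06] rot [-0.008  0.002 -0.453] t 6.15
```

```bash
python3 -m pendant '[[[1.3,0,0],[0,0,-0.03]],[[2.6,-0.1,0],[0,0,-0.07]],[[3.9,-0.1,0],[0,0,-0.1]],[[5.2,-0.15,0],[0,0,-0.13]],[[6.5,-0.2,0],[0,0,-0.16]]]'; python3 -m pendant '[[[1.3,0.2,0],[0,0,-0.03]],[[2.6,0.4,0],[0,0,-0.06]],[[3.9,0.6,0],[0,0,-0.1]],[[5.2,0.7,0],[0,0,-0.13]],[[6.2,0.8,0],[0,0,-0.16]]]'; python3 - <<'E'
from h import *
from rig import imaging
cv2.imwrite("pics/wrist4.png",imaging.read_camera("wrist")["image"])
E
```

```text
t: 6.78
ee_pos: [0.4839, -0.0089, 0.0041]
tcp_rot: [-2.206, 2.226, -0.008]
ft_force: [0.6, 3.2, 14.4]
grip_width: -0.0001
t: 7.4
ee_pos: [0.4752, -0.0713, 0.0041]
tcp_rot: [-2.378, 2.043, -0.009]
ft_force: [1.0, 4.0, 14.4]
grip_width: 0.0005
```

View pics/wrist4.png

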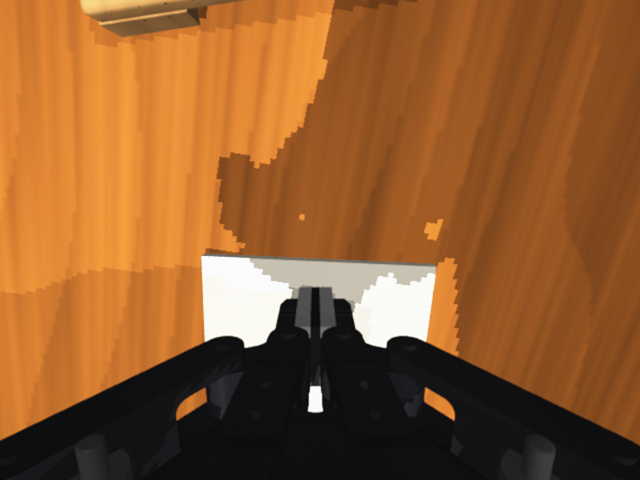

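Tile front corners are at (203,256) and (436,266), so it lags the tool slightly. The stand's left corner shows at the top, at about (82,8).

```bash
cat > nxt.py <<'E'
import sys
from h import *
from rig import telemetry
a=list(map(float,sys.argv[1:])) # front_r, front_l, goal stand-y of tile
st=telemetry.state(); ee=st["ee_pos"];M=R.from_rotvec(st["tcp_rot"]).as_matrix();yaw=np.arctan2(M[1,0],M[0,0])
f=tfit(a[0:2],a[2:4]); l=rel([ee[0],ee[1],0],f); print("tcp in tile",l[:2].round(4),"tile-tool yaw",round(f[2]-yaw-np.pi/2,4))
s=np.load("poses.npz")["s"]; print("tile in stand",rel(f,s).round(4))
g=w(s,(0,a[4],0))[0]; g=[g[0],g[1],s[2]]; p=w(g,(l[0],l[1],0))[0]
delta([p[0],p[1],ee[2]],yaw+s[2]-f[2])
E
python3 nxt.py 436 266 203 256 .10
```

```text
tile [ 0.4686 -0.0335  0.1098] res [ 1.1  0.1 -1.1  0. ]
tcp in tile [ 0.0021 -0.0392] tile-tool yaw -0.0422
tile in stand [ 0.0337  0.1499 -0.1736]
shift cm [ 5.33  2.   -0.01] rot [-0.008 -0.003 -0.176] t 7.5
```

```bash
python3 -m pendant '[[[1,0.3,0],[0,0,-0.05]],[[2,0.7,0],[0,0,-0.1]],[[3,1.1,0],[0,0,-0.14]],[[4,1.5,0],[0,0,-0.17]],[[5,1.9,0],[0,0,-0.19]]]'; python3 -m pendant '[[[0.2,0.1,0],[0,0,0]],[[0.2,0.1,0],[0,0,0]]]'; python3 - <<'E'
from h import *
from rig import imaging
cv2.imwrite("pics/wrist5.png",imaging.read_camera("wrist")["image"])
E
```

```text
t: 8.12
ee_pos: [0.4639, -0.1238, 0.0041]
tcp_rot: [-2.562, 1.809, -0.011]
ft_force: [1.2, 4.0, 14.4]
grip_width: -0.0006
t: 8.38
ee_pos: [0.4634, -0.1263, 0.0041]
tcp_rot: [-2.562, 1.812, -0.011]
ft_force: [1.2, 1.7, 13.7]
grip_width: 0.0001
```

View pics/wrist5.png

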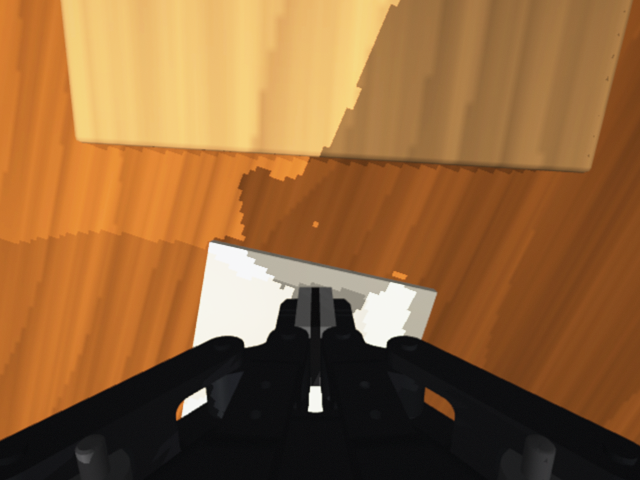

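Tile corners are at (210,241) and (437,291), and the stand's top edge runs (77,141) to (590,171). The tile turned less than the tool. I'll fit both from this one view.

```bash
cat > both.py <<'E'
import sys
from h import *
from rig import telemetry,imaging
a=list(map(float,sys.argv[1:])) # tile front_r, front_l, stand r (-x), stand l(+x), tile y of given edge
st=telemetry.state(); ee=st["ee_pos"];M=R.from_rotvec(st["tcp_rot"]).as_matrix();yaw=np.arctan2(M[1,0],M[0,0])
d=imaging.read_camera("wrist");c=(d["camera_matrix"],d["origin"],d["orientation"])
s0=np.load("poses.npz")["s"]
s,e=fit([(c,(-.085,0,.024),a[4:6]),(c,(.085,0,.024),a[6:8])],s0); print("stand",s0.round(4),s.round(4),e.round(1))
f=tfit(a[0:2],a[2:4],q0=s0); l=rel([ee[0],ee[1],0],f); print("tcp in tile",l[:2].round(4),"tile-tool yaw",round(f[2]-yaw-np.pi/2,4))
print("tile in stand",rel(f,s).round(4),"tool yaw rel stand",yaw+np.pi/2-s[2],"tcp in stand",rel([ee[0],ee[1],0],s)[:2])
np.savez("w.npz",s=s,f=f)
E
python3 both.py 437 291 210 241 590 171 77 141
```

```text
stand [ 0.4782 -0.1868  0.2834] [ 0.477  -0.188   0.2839] [ 4.4  0.3 -4.5  0.1]
tile [ 0.4575 -0.0856  0.1147] res [ 0.6  0.2 -0.6 -0.1]
tcp in tile [ 0.0012 -0.0411] tile-tool yaw -0.2252
tile in stand [ 0.0099  0.1037 -0.1692] tool yaw rel stand 0.055985246526836896 tcp in stand [0.00420948 0.06299036]
```

```bash
python3 - <<'E'
from h import *
f=np.load("w.npz")["f"]; p=w(f,(0,.042,0))[0]; delta([p[0],p[1],.008],f[2]-np.pi/2)
E
```

```text
shift cm [-8.13 -1.75 -0.41] rot [-0.008 -0.003  0.225] t 8.53
```

```bash
python3 -m pendant '[[[0,0,-1.5],[0,0,0]],[[-3,-0.6,-2],[0,0,0.1]],[[-6,-1.3,-2],[0,0,0.2]],[[-8.1,-1.8,-1.5],[-0.008,-0.003,0.225]],[[-8.1,-1.8,-1.0],[-0.008,-0.003,0.225]]]'; python3 -m pendant '[[[0,0,0],[0,0,0]],[[0,0,0.2],[0,0,0]],[[0,0,0.2],[0,0,0]]]';  python3 - <<'E'
from h import *
from rig import imaging
cv2.imwrite("pics/wrist6.png",imaging.read_camera("wrist")["image"])
E
```

```text
t: 9.15
ee_pos: [0.4499, -0.0428, 0.0101]
tcp_rot: [2.343, -2.086, -0.012]
ft_force: [-0.4, -0.7, -0.9]
grip_width: -0.0004
t: 9.52
ee_pos: [0.4499, -0.0443, 0.0081]
tcp_rot: [2.34, -2.089, -0.011]
ft_force: [-0.4, -0.1, 0.3]
grip_width: 0.0001
```

View pics/wrist6.png

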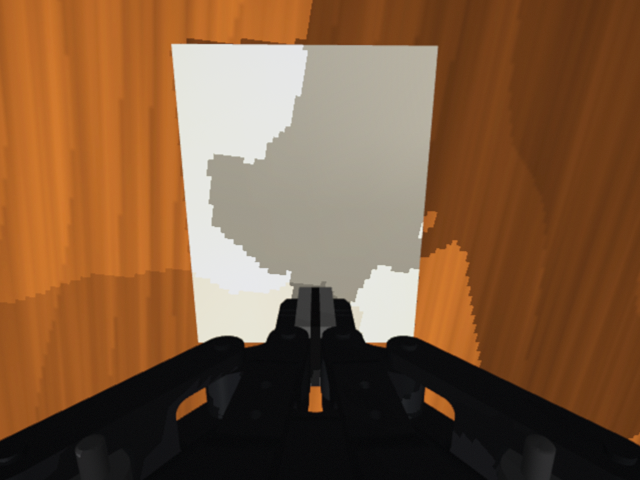

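The tile is square to the tool, front edge (172,44) to (437,45), tail near row 342. Fingers are over the tail. I'll press, then swing the tail sideways.

```bash
python3 -m pendant '[[[0,0,0.2],[0,0,0]],[[0,0,0.4],[0,0,0]],[[0,0,0.55],[0,0,0]],[[0,0,0.65],[0,0,0]],[[0,0,0.65],[0,0,0]]]';  python3 - <<'E'
from h import *
s=np.load("w.npz")["s"]
tfit((437,45),(172,44),q0=s)
p=np.array([-.018,0.]);c,n=np.cos(s[2]),np.sin(s[2]);
from rig import telemetry
st=telemetry.state();ee=st["ee_pos"];print(rel([*ee[:2],0],s))
delta(ee+np.array([c*-.018,n*-.018,0]),s[2]-np.pi/2)
E
```

```text
t: 10.2
ee_pos: [0.4514, -0.0439, 0.0041]
tcp_rot: [2.343, -2.088, -0.006]
ft_force: [-2.5, 0.1, 11.7]
grip_width: 0.0001
tile [ 0.4585 -0.0838  0.1124] res [ 5.   0.1 -4.3  0.1]
[ 0.01572822  0.14546371 -0.2839291 ]
shift cm [0.3  1.77 0.01] rot [ 0.005  0.001 -0.169] t 10.25
```

```bash
python3 -m pendant '[[[0.05,0.3,0.03],[0,0,-0.03]],[[0.1,0.8,0.05],[0,0,-0.07]],[[0.2,1.2,0.05],[0,0,-0.11]],[[0.25,1.6,0.05],[0,0,-0.15]],[[0.3,1.9,0.05],[0,0,-0.18]]]'; python3 -m pendant '[[[0,0,0],[0,0,0]],[[0,0,0],[0,0,0]]]';  python3 - <<'E'
from h import *
from rig import imaging
cv2.imwrite("pics/wrist7.png",imaging.read_camera("wrist")["image"])
E
```

```text
t: 10.88
ee_pos: [0.4341, -0.0486, 0.0041]
tcp_rot: [-2.525, 1.869, 0.003]
ft_force: [2.7, 0.5, 7.8]
grip_width: 0.0002
t: 11.12
ee_pos: [0.4339, -0.0486, 0.0041]
tcp_rot: [2.523, -1.87, -0.004]
ft_force: [0.2, 1.3, 9.4]
grip_width: -0.0002
```

View pics/wrist7.png

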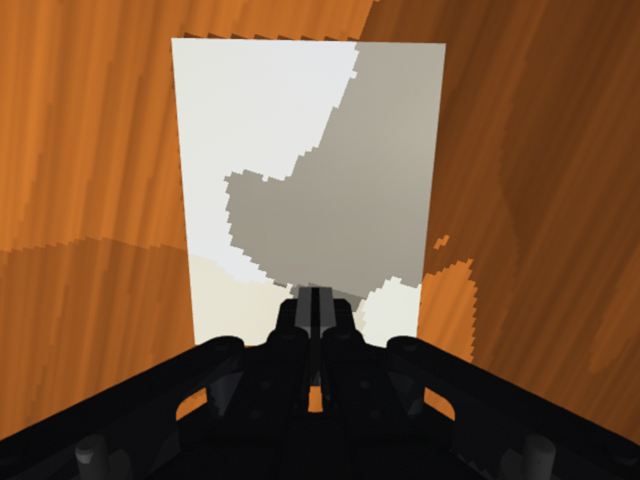

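Front corners (173,38) and (445,43): the tile followed the finger with about 0.02 rad of lag.

```bash
cat > inst.py <<'E'
import sys
from h import *
from rig import telemetry
a=list(map(float,sys.argv[1:]))
st=telemetry.state(); ee=st["ee_pos"];M=R.from_rotvec(st["tcp_rot"]).as_matrix();yaw=np.arctan2(M[1,0],M[0,0])
s=np.load("w.npz")["s"]; f=tfit(a[0:2],a[2:4],q0=s,y=a[4] if len(a)>4 else -.06)
print("tile in stand",rel(f,s).round(4),"tool yaw rel stand",round(yaw+np.pi/2-s[2],4),"tcp in stand",rel([*ee[:2],0],s)[:2].round(4),"tcp in tile",rel([*ee[:2],0],f)[:2].round(4))
E
python3 inst.py 445 43 173 38
```

```text
tile [ 0.4477 -0.0878  0.2788] res [ 1.6  0.1 -1.5  0.1]
tile in stand [-1.000e-04  1.044e-01 -5.100e-03] tool yaw rel stand 0.011 tcp in stand [-0.0024  0.1458] tcp in tile [-0.0025  0.0414]
```

```bash
python3 -m pendant '[[[0.1,0,0.06],[0,0,0]],[[0.8,0,0.08],[0,0,0.005]],[[1.6,0,0.08],[0,0,0.01]],[[2.4,0.05,0.08],[0,0,0.01]],[[3.2,0.05,0.08],[0,0,0.01]]]'; python3 -m pendant '[[[0,0,0],[0,0,0]],[[0,0,0],[0,0,0]]]';  python3 - <<'E'
from h import *
from rig import imaging
cv2.imwrite("pics/wrist8.png",imaging.read_camera("wrist")["image"])
E
```

```text
t: 11.85
ee_pos: [0.4434, -0.0793, 0.0041]
tcp_rot: [-2.514, 1.883, 0.003]
ft_force: [-0.4, 4.8, 14.6]
grip_width: -0.0001
t: 12.1
ee_pos: [0.4435, -0.08, 0.0041]
tcp_rot: [2.514, -1.883, -0.001]
ft_force: [1.0, -0.8, 12.2]
grip_width: -0.0002
```

View pics/wrist8.png

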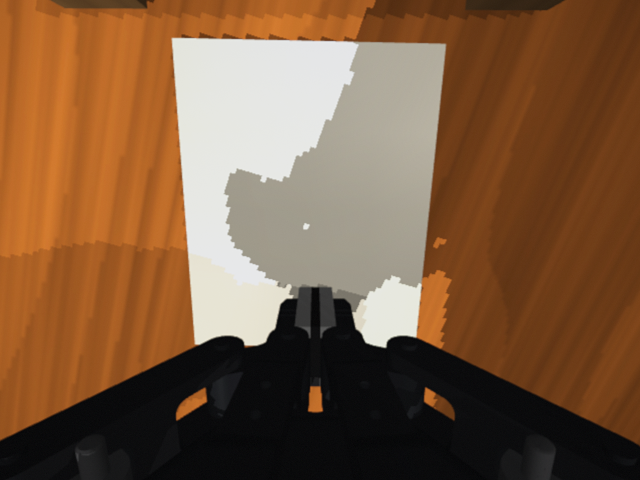

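The stand's leg inner edges are at about (147,8) and (466,8), centre 306. The tile front centre is at 309, about 1 mm off, so I'll go on.

```bash
python3 -m pendant '[[[0.8,0,0],[0,0,0]],[[1.6,0,0],[0,0,0]],[[2.4,0,0],[0,0,0]],[[3.2,0,0],[0,0,0]],[[4,0,0],[0,0,0]]]'; python3 -m pendant '[[[0,0,0],[0,0,0]],[[0,0,0],[0,0,0]]]';  python3 - <<'E'
from h import *
from rig import imaging
cv2.imwrite("pics/wrist9.png",imaging.read_camera("wrist")["image"])
E
```

```text
t: 12.78
ee_pos: [0.4546, -0.118, 0.0041]
tcp_rot: [2.515, -1.883, -0.002]
ft_force: [-1.5, 5.0, 15.5]
grip_width: -0.0
t: 13.02
ee_pos: [0.4548, -0.1187, 0.0041]
tcp_rot: [2.514, -1.883, -0.0]
ft_force: [1.2, -1.0, 13.1]
grip_width: 0.0002
```

View pics/wrist9.png

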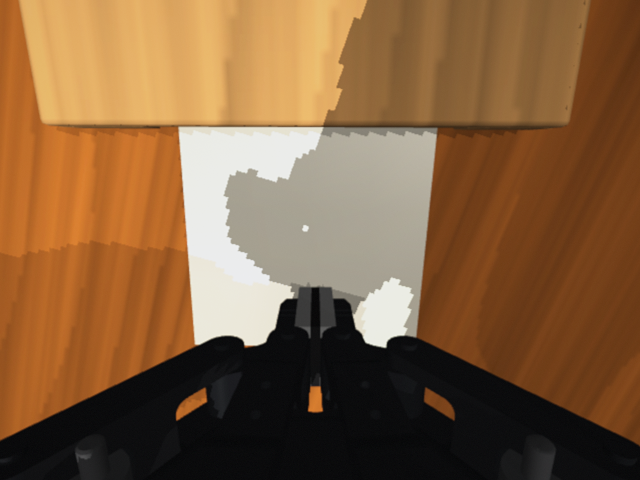

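The tile is in the slot, centred (179 to 437 against stand 43 to 568) and square.

```bash
python3 - <<'E'
from h import *
from rig import telemetry
s=np.load("w.npz")["s"];ee=telemetry.state()["ee_pos"];print(rel([*ee[:2],0],s))
E
python3 -m pendant '[[[0.6,0,0],[0,0,0]],[[1.2,0,0],[0,0,0]],[[1.8,0,0],[0,0,0]],[[2.4,0,0],[0,0,0]],[[3,0,0],[0,0,0]]]'; python3 -m pendant '[[[0,0,0],[0,0,0]],[[0,0,0],[0,0,0]]]';  python3 - <<'E'
from h import *
from rig import imaging,telemetry
cv2.imwrite("pics/wrist10.png",imaging.read_camera("wrist")["image"])
cv2.imwrite("pics/scene10.png",imaging.read_camera("scene")["image"])
s=np.load("w.npz")["s"];ee=telemetry.state()["ee_pos"];print(rel([*ee[:2],0],s))
E
```

```text
[-0.00194645  0.07277214 -0.2839291 ]
t: 13.7
ee_pos: [0.463, -0.1469, 0.004]
tcp_rot: [2.514, -1.882, -0.002]
ft_force: [-1.4, 4.4, 15.3]
grip_width: -0.0001
t: 13.95
ee_pos: [0.4631, -0.1475, 0.0041]
tcp_rot: [2.513, -1.882, -0.0]
ft_force: [0.4, 0.2, 13.1]
grip_width: -0.0002
[-0.00197665  0.04282307 -0.2839291 ]
```

View pics/wrist10.png

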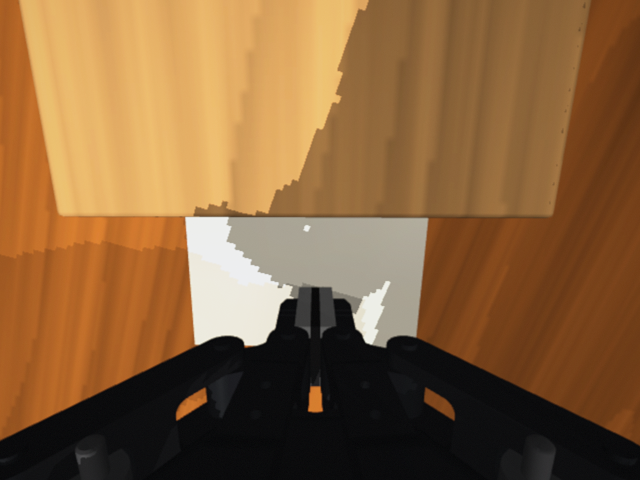

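View pics/scene10.png

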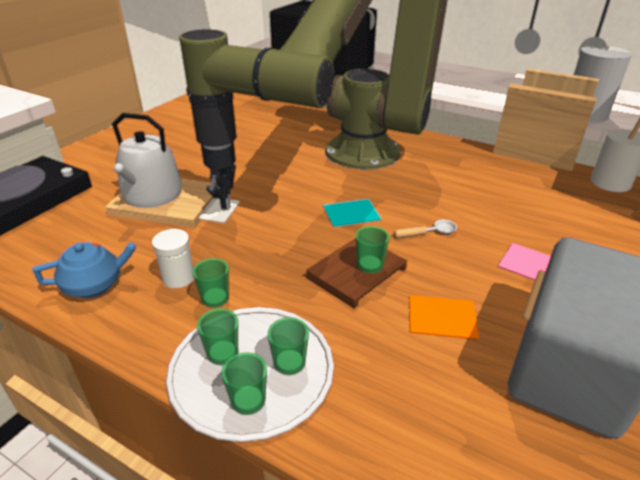

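The tile still has about 11 mm to go, it's square, and there is clearance to the kettle. Next is a slow push while watching the force.

```bash
python3 -m pendant '[[[0.3,0,0],[0,0,0]],[[0.6,0,0],[0,0,0]],[[0.9,0,0],[0,0,0]],[[0.9,0,0],[0,0,0]]]'; python3 -m pendant '[[[0.15,0,0],[0,0,0]],[[0.3,0,0],[0,0,0]]]'; python3 -m pendant '[[[0.15,0,0],[0,0,0]],[[0.3,0,0],[0,0,0]]]'
```

```text
t: 14.55
ee_pos: [0.4656, -0.1558, 0.0041]
tcp_rot: [2.514, -1.882, -0.001]
ft_force: [-0.1, 2.8, 16.3]
grip_width: -0.0
t: 14.8
ee_pos: [0.4662, -0.158, 0.0041]
tcp_rot: [2.514, -1.883, -0.003]
ft_force: [-3.3, 7.0, 16.4]
grip_width: -0.0002
t: 15.05
ee_pos: [0.4671, -0.1608, 0.004]
tcp_rot: [2.515, -1.883, -0.003]
ft_force: [-2.1, 7.6, 16.2]
grip_width: -0.0002
```

```bash
python3 -m pendant '[[[0.1,0,0],[0,0,0]],[[0.1,0,0],[0,0,0]]]';python3 - <<'E'
from h import *
from rig import imaging,telemetry
cv2.imwrite("pics/wrist11.png",imaging.read_camera("wrist")["image"])
s=np.load("w.npz")["s"];ee=telemetry.state()["ee_pos"];print(rel([*ee[:2],0],s))
E
```

```text
t: 15.3
ee_pos: [0.4674, -0.1618, 0.0041]
tcp_rot: [2.514, -1.883, -0.003]
ft_force: [-2.0, 6.1, 16.5]
grip_width: 0.0001
[-0.00193385  0.02780738 -0.2839291 ]
```

View pics/wrist11.png

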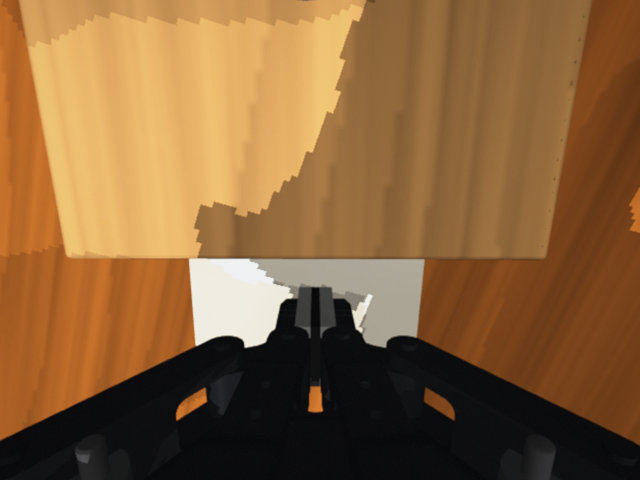

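A horizontal force of about 6 N now stays at rest (it was under 1 N before), and the tip has gone past the predicted home. That fits contact with the stop. I'll lift off and check the tail.

```bash
python3 -m pendant '[[[0,0,-0.5],[0,0,0]],[[-0.5,0,-2],[0,0,0]],[[-3,0,-4],[0,0,0]],[[-6,0,-6],[0,0,0]],[[-10,0,-8],[0,0,0]]]';python3 -m pendant '[[[-1,0,-0.5],[0,0,0]],[[-1,0,-0.5],[0,0,0]],[[-1,0,-0.5],[0,0,0]]]';python3 - <<'E'
from h import *
from rig import imaging
cv2.imwrite("pics/wrist12.png",imaging.read_camera("wrist")["image"])
a=imaging.read_camera("side")["image"];cv2.imwrite("pics/side12.png",cv2.resize(a[310:410,230:380],None,fx=5,fy=5,interpolation=cv2.INTER_CUBIC))
E
```

```text
t: 15.98
ee_pos: [0.4364, -0.0658, 0.0815]
tcp_rot: [2.508, -1.884, -0.011]
ft_force: [-0.1, 0.9, -0.1]
grip_width: -0.0002
t: 16.35
ee_pos: [0.4339, -0.0573, 0.0848]
tcp_rot: [2.508, -1.882, -0.013]
ft_force: [-0.4, -0.1, 1.0]
grip_width: -0.0
```

View pics/wrist12.png

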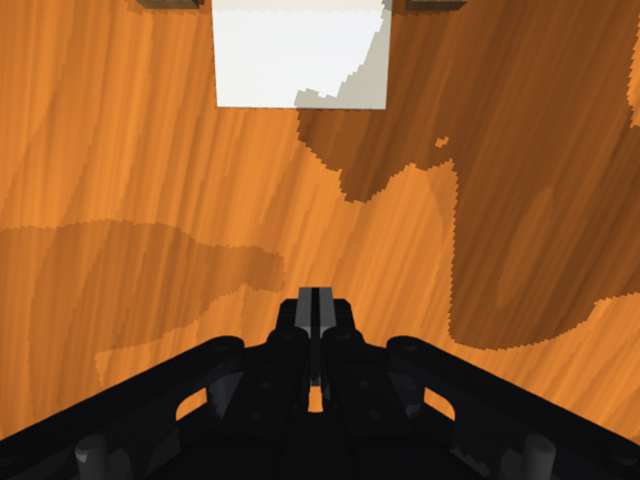

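View pics/side12.png

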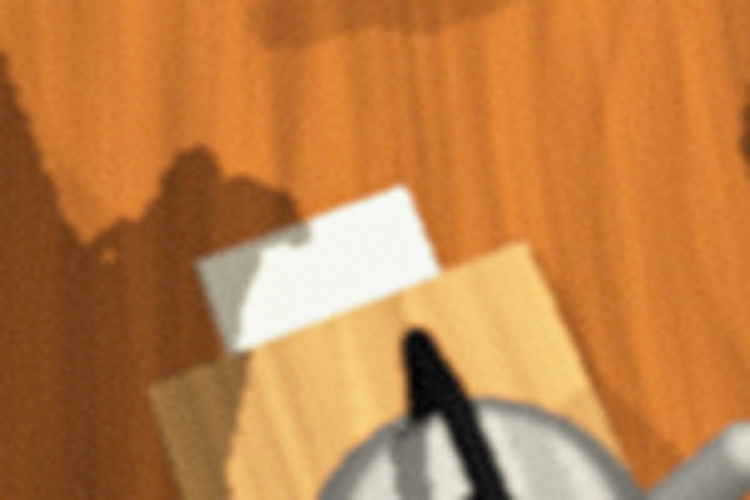

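Wrist: tail corners (217,107) and (386,109). Side crop: tail corners (198,260) and (405,187), stand mouth corners (150,386) and (527,243). I'll compute the protrusion.

```bash
python3 inst.py 386 109 217 107 .06; python3 - <<'E'
from h import *
from rig import imaging
d=imaging.read_camera("side");c=(d["camera_matrix"],d["origin"],d["orientation"])
px=lambda a:((a[0]+.5)/5-.5+230,(a[1]+.5)/5-.5+310)
s0=np.load("poses.npz")["s"];sw=np.load("w.npz")["s"]
s,e=fit([(c,(-.085,0,.024),px((150,386))),(c,(.085,0,.024),px((527,243)))],s0);print(s,e.round(1))
q,e=fit([(c,(-.048,.06,.004),px((198,260))),(c,(.048,.06,.004),px((405,187)))],s0);print(q,e.round(1))
for S in (s,s0,sw): print("tile in stand",rel(q,S).round(4))
E
```

```text
tile [ 0.4795 -0.1963  0.2722] res [-0.5 -0.   0.4 -0. ]
tile in stand [ 0.     -0.0087 -0.0117] tool yaw rel stand -0.0012 tcp in stand [-0.0049  0.1374] tcp in tile [-0.0066  0.146 ]
[ 0.48005865 -0.18940927  0.27519735] [-0.3  0.1  0.3 -0.1]
[ 0.4814927  -0.19676173  0.26028338] [ 0. -0. -0.  0.]
tile in stand [-0.0006 -0.0075 -0.0149]
tile in stand [ 0.0004 -0.0104 -0.0231]
tile in stand [ 0.0018 -0.0097 -0.0236]
```

```bash
python3 -c "
from rig import bot,telemetry
s=telemetry.state();print(s['t'],s['ft_force'],s['ee_pos']);print(bot.job_done())"
```

```text
16.55 [ 0.91573566 -0.72669486  0.06164724] [ 0.43396173 -0.05740651  0.08491006]
the job is handed in; nothing more can be done
None
```

The tile is in the kettle stand's slot, and I handed the job in at 16.6 s. No verdict was reported.

**What I did:** I pressed shut fingertips on the exposed end with about 10–16 N and dragged the tile clear of the riser and over to the stand. It turned less than the tool on the way. So I lifted off, pressed again near its tail, swung it square and pushed it in. I stopped when a steady 6–7 N of resistance held and the fingertips slipped about 3.6 mm on the tile. I then lifted the gripper off and away.

**Last checks:**
- **Depth:** home is -10 mm in the stand's frame. The wrist camera put the tile at -8.7 mm and the side camera at -7.5 to -10.4 mm, depending on which stand fit I used. The views disagree by up to 3 mm, but all are inside the limit of -6 mm. The push against the stop backs this up.
- **Squareness and centring:** the tile is 0.01–0.02 rad off the slot's direction and within 2 mm of the centre line sideways.
- **Contact:** the fingers are at z = 85 mm and the wrist force is about 1 N, which is noise.
- **Other things:** the cups, canister and spoon looked unmoved in the scene picture taken near the end of the push. I did not measure them again after that.

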